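# Make up a batch on the spring scale

## Robot

A 7-joint arm with a two-finger parallel gripper is mounted at the origin on a cart in front of the work surface, level with it; the furniture and walls round the work are solid. World frame = base frame: x ahead of the robot, y to its left, z up, the work surface at z = 0. Lengths are in m, angles in rad, forces in N, time in s.
With the tool pointing down it reaches from about 0.425 to 0.95 m from the base axis. Payload 4.7 kg.
Tool frame: the origin (TCP) lies midway between the tips of the shut fingers; the grasp point (between the pads) lies 19 mm behind it (ctrl.hold_point_z is the distance from the TCP to the grasp point, in m); z points along the fingers, y is the line along which they close (so a half turn about z gives the same grasp; the last joint's range is limited). The gripper opens to 87 mm and grips with 3 to 60 N. Pads are 19 mm wide; open, the fingers measure 117 mm over their backs; the gripper's body (75 mm by 190 mm) begins 51 mm behind the grasp point.
Start: joints at [1.25, 0.469, -0.049, 1.532, 0.024, 1.141, -0.082], TCP at [0.194, -0.646, 0.223] pointing down, gripper open.
Joint ranges: [-2.59, 2.59], [-0.33, 1.99], [-1.39, 1.29], [0.1, 2.45], [-1.04, 4.18], [0.21, 1.99], [-2.66, 2.66]. Speed limits (rad/s): [2.57, 2.57, 3.14, 3.14, 3.14, 3.14, 3.14].

## Interface

Orientations are given as a 3x3 rotation matrix whose columns are the frame's x, y, z axes.
In Python, from cell import state, read_camera, job, ctrl gives the robot as it stands.
- The arm moves only by the tool servo_tool, never from a script. Its argument "rows" is a list of rows, each a list of 3 entries, a list of its own where there are three numbers: the shift along the tool's x, y, z in m, then the turn about the tool's z in degrees, then the finger opening in m, from 0 to 0.087. In form: [[[x, y, z], yaw, gripper], ...]. A call has exactly 10 rows; each row is the pose to reach, as a shift and turn from the pose commanded when the call began, along the tool's axes at that moment; what a row does not reach only later rows make up. A row lasts 1/8 s, in which the tool goes at most 62.5 mm and 10.7 degrees, less where a joint would pass 70% of its speed; a pose out of reach is approached as far as the arm can. A call with a gripper value outside its range is refused whole. The fingers move at their own pace and stop on an object; "squeeze" is the grip in N (left out, the last holds). Time passes only in rows, so rows that repeat a pose let the fingers close, or fill a call up. It gives the time, the measured TCP pose, the force, the opening and the grip force at its end, in the units of the state.
- state(): the state, without advancing time (a new reading comes with each control period).
- read_camera(name): name is "scene" or "top"; returns a dict with "frame" (420x560x3 uint8, red, green, blue), "camera_matrix" (3x3 intrinsics, pixels), "R" (3x3) and "t" (3): a world point X has camera coordinates R X + t. Camera axes: x right, y down, z forward; pixel columns grow to the right and rows downward; lengths in m; the calibration is good to about 2 mm. A picture is of the moment at which its call begins. There is no depth.
- job.job_done(): hands the job in; it is judged then, once.
The state is a dict: "t": time; "joint_pos": joint angles; "joint_velocities": joint speeds; "joint_efforts": joint torques, N m; "eef_pos": TCP position; "eef_rot": TCP orientation; "contact_force": force on the tool from outside, world axes, zero at the start; "wrist_torque": the same for the moment, N m; "opening": finger opening in m; "gripper_force": force on a finger pad.
Only numpy, scipy, OpenCV 4.12 (cv2) and the standard library are available. Lean on these libraries where they do the work, as an engineer would, in place of code of your own. Each camera call takes 0.05 s, during which the arm holds its last target. There are 200 camera calls.

## Task

Make up a batch weight: set the brown bottles with blue caps gently onto the pan of the spring scale, one at a time, watching the red pointer, until it comes to rest level with the green band, and stop there. The bottles must stand upright; leave those not needed standing upright on the counter, and do not disturb the other things.

Things in the scene. Friction and masses are not known exactly. Their poses are not given: they have to be found in the camera images.
- bottle1_mid (a point): Centre (half-way up, on the axis) of one of four alike closed round laboratory bottles, standing upright, z axis up. 105 mm tall: clear body with brown contents, 57 mm in diameter; blue cap on top, 53 mm in diameter and 24 mm tall, standing fixed on the body. The underside is 52.5 mm below this point. About 0.21 kg, each bottle up to 10 % lighter or heavier.
- bottle2_mid (a point): Centre (half-way up, on the axis) of one of four alike closed round laboratory bottles, standing upright, z axis up. 105 mm tall: clear body with brown contents, 57 mm in diameter; blue cap on top, 53 mm in diameter and 24 mm tall, standing fixed on the body. The underside is 52.5 mm below this point. About 0.21 kg, each bottle up to 10 % lighter or heavier.
- bottle3_mid (a point): Centre (half-way up, on the axis) of one of four alike closed round laboratory bottles, standing upright, z axis up. 105 mm tall: clear body with brown contents, 57 mm in diameter; blue cap on top, 53 mm in diameter and 24 mm tall, standing fixed on the body. The underside is 52.5 mm below this point. About 0.21 kg, each bottle up to 10 % lighter or heavier.
- bottle4_mid (a point): Centre (half-way up, on the axis) of one of four alike closed round laboratory bottles, standing upright, z axis up. 105 mm tall: clear body with brown contents, 57 mm in diameter; blue cap on top, 53 mm in diameter and 24 mm tall, standing fixed on the body. The underside is 52.5 mm below this point. About 0.21 kg, each bottle up to 10 % lighter or heavier.
- pan_top (a point): Centre of the upper face of the round flat steel pan of the spring scale, 190 mm in diameter, no rim, z axis up; moves with the pan (136 mm above the work surface when empty). The pan only sinks and rises, always level, wherever the load stands on it. About the middle of the pan, 55 mm from this point, three bottles find room 120 degrees apart.
- pan (a joint): How far the pan has sunk, m: 0 empty, growing downward, stop at 0.085. The spring gives about 20 mm for each bottle (103 N/m) and comes to rest within about 1 s.
- pointer (a point): Point on the thin red bar (4 mm high) that is fixed to the pan's edge and reaches in front of the white upright face plate to the left of the pan (about 125 mm from the pan's axis). Sinks with the pan.
- band_mid (a point): Middle of the front of the green band (60 mm wide, 24 mm high) clamped on the white face plate: its upper edge is 12 mm above this point, its lower edge 12 mm below. Fixed during the job, at a different height each time. The face plate's top is 165 mm above the work surface; the plate and the stand are fixed.
- timer: White timer, 62 x 62 x 20 mm, lying beyond the scale; origin at the centre of its underside.
- tip_box: Closed box of pipette tips, pink with clear lid, 82 x 117 x 63 mm, beyond the scale; origin at the centre of its underside.
- marker: Red marker pen, 132 mm long, lying on the clipboard at the left; origin at its underside, half-way along.

How it is judged:
On the way:
1. the first bottle has sunk the pan, the pointer still above the band (value of joint pan above 0.012 m and z of pointer in the frame of band_mid above 0.012 m), for 0.1 s.
At the end, for the whole second after the job is handed in: The red pointer rests in the green band (its middle at most 2 mm past an edge), the pan is still (under 10 mm/s), and every bottle is upright (0.1 rad), standing either on the pan (underside within 6 mm, axis inside the pan's edge) or on the counter (within 10 mm) (z of pointer in the frame of band_mid between -0.014 and 0.014 m and velocity of joint pan between -0.01 and 0.01 m/s and angle between each of bottle1_mid, bottle2_mid, bottle3_mid, bottle4_mid's own z axis and vertical below 0.1 rad and ((horizontal distance between bottle1_mid and pan_top below 0.095 m and z of bottle1_mid in the frame of pan_top between 0.0465 and 0.0585 m) or height (world z) of bottle1_mid between 0.043 and 0.0625 m) and ((horizontal distance between bottle2_mid and pan_top below 0.095 m and z of bottle2_mid in the frame of pan_top between 0.0465 and 0.0585 m) or height (world z) of bottle2_mid between 0.043 and 0.0625 m) and ((horizontal distance between bottle3_mid and pan_top below 0.095 m and z of bottle3_mid in the frame of pan_top between 0.0465 and 0.0585 m) or height (world z) of bottle3_mid between 0.043 and 0.0625 m) and ((horizontal distance between bottle4_mid and pan_top below 0.095 m and z of bottle4_mid in the frame of pan_top between 0.0465 and 0.0585 m) or height (world z) of bottle4_mid between 0.043 and 0.0625 m)); the robot touches nothing.
It fails at once if a bottle is tipped over (more than 0.6 rad) (angle between any of bottle1_mid, bottle2_mid, bottle3_mid, bottle4_mid's own z axis and vertical above 0.6 rad).
It fails at once if a bottle is dropped or pressed hard onto the pan (more than 30 N) (contact force between any of bottle1, bottle2, bottle3, bottle4 and pan above 30 N).
It fails at once if the timer, tip box or marker is moved by more than 30 mm (distance of any of timer, tip_box, marker from where it was at the start of the episode above 0.03 m).
It also fails if it takes over 72 s, if anything falls off the work surface, if the arm or the gripper's body presses on something with over 40 N, if the wrist force passes 120 N, or if a joint passes its speed limit or range.

## Working session

There is one attempt and no reset: what is moved stays moved. The work goes in short steps, Python scripts to look and compute and a tool call to move; the robot and the scene stay as the last step left them, time stands still between calls to the robot, and variables do not carry over. Pictures are saved under pics/ and viewed, at most 10 in all, crops included, and the job is handed in when it is done.

Besides the shell and the picture viewer there is one more tool, called after ">>>" in YAML: its name, and indented under it one key for each argument. servo_tool: Moves the arm, as the interface text tells. Its arguments: {"type":"object","properties":{"rows":{"type":"array","items":{"type":"array"}},"squeeze":{"type":"number"}},"required":["rows"]}

```bash
mkdir -p pics; cat > h.py <<'E'
import numpy as np, cv2
from cell import state, read_camera, job, ctrl
def snap(n,f):
    c=read_camera(n); cv2.imwrite(f,cv2.cvtColor(c["frame"],cv2.COLOR_RGB2BGR)); np.savez(f[:-4],**c); return c
def ray(c,u,v,z):
    d=c["R"].T@np.linalg.inv(c["camera_matrix"])@[u,v,1]; o=-c["R"].T@c["t"]
    return o+d*(z-o[2])/d[2]
def proj(c,X):
    p=c["camera_matrix"]@(c["R"]@np.array(X)+c["t"]); return p[:2]/p[2]
E
python3 - <<'E'
from h import *
for n in("scene","top"):
    c=snap(n,f"pics/{n}0.png"); print(n,-c["R"].T@c["t"],c["R"].tolist())
s=state(); print(s["t"],s["eef_pos"],s["eef_rot"],s["opening"],ctrl.hold_point_z)
a=cv2.imread("pics/scene0.png");b=cv2.imread("pics/top0.png")
E
```

```text
scene [-0.10002943 -0.60496181  0.53050939] [[0.6744711498390206, -0.7382560102503095, 0.008168926742492493], [-0.30508447729821975, -0.28876689152277096, -0.9074894732568244], [0.6723184734532448, 0.6095832557490165, -0.419995386360288]]
top [0.47509904 0.03528152 1.24686876] [[-0.005067564462489635, -0.9998948296505299, 0.01358857713509235], [-0.9963044007233988, 0.0038832802330263393, -0.08580478561141784], [0.08574299323914529, -0.013973180481537836, -0.9962192978143026]]
0.1 [ 0.19402922 -0.64595576  0.22160907] [[ 9.57730910e-01  2.87665053e-01 -5.65768410e-04]
 [ 2.87665603e-01 -9.57729473e-01  1.66081367e-03]
 [-6.40950270e-05 -1.75336470e-03 -9.99998461e-01]] 0.08715034170649284 0.0187
```

View pics/scene0.png

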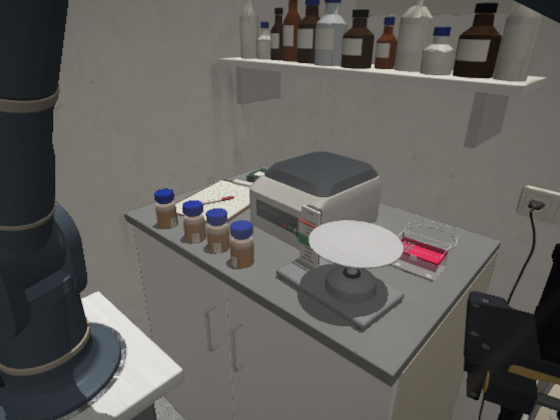

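View pics/top0.png

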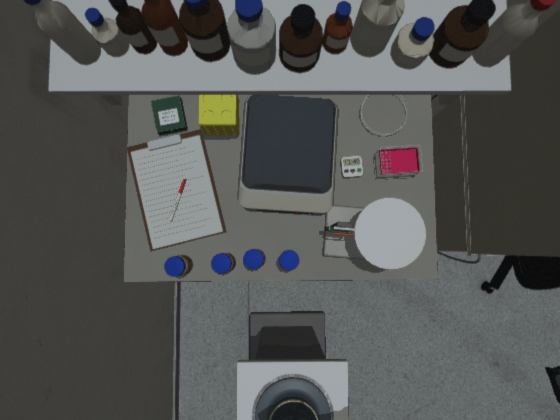

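The scene picture shows four bottles in a row (caps at about (165,195), (193,207), (217,216), (241,230)), the scale with its plate near (311,235) and the pan at (355,242). The top picture shows the caps at (176,266), (221,263), (254,259), (288,260) and the pan at (390,233). Next I'll enlarge the plate in both views.

```bash
python3 - <<'E'
from h import *
a=cv2.imread("pics/scene0.png")[195:325,270:410]; a=cv2.resize(a,None,fx=4,fy=4,interpolation=cv2.INTER_CUBIC)
b=cv2.imread("pics/top0.png"); 
cv2.imwrite("pics/crop0.png",a)
c=np.load("pics/top0.npz"); hsv=cv2.cvtColor(b,cv2.COLOR_BGR2HSV)
m=cv2.inRange(hsv,(110,150,60),(130,255,255)); m[:230]=0
n,l,st,ce=cv2.connectedComponentsWithStats(m)
for i in range(1,n):
    if st[i,4]>60: print(ce[i],st[i],ray(c,*(st[i,:2]+(st[i,2:4]-1)/2.),0.105).round(4), ray(c,*ce[i],.105).round(4))
g=cv2.inRange(hsv,(0,0,170),(180,60,255)); g[:190]=0;g[285:]=0;g[:,:345]=0
n,l,st,ce=cv2.connectedComponentsWithStats(g); i=1+st[1:,4].argmax(); print(st[i],ray(c,*ce[i],.136),[ray(c,*p,.136).round(3) for p in (ce[i]-[st[i,2]/2,0],ce[i]+[st[i,2]/2,0])])
E
```

```text
[252.95932203 258.87118644] [244 250  19  19 295] [0.4457 0.1043 0.105 ] [0.446  0.1044 0.105 ]
[288.77133106 259.94880546] [280 251  19  19 293] [0.4425 0.008  0.105 ] [0.4426 0.0086 0.105 ]
[220.82432432 263.05405405] [212 254  19  19 296] [0.4355 0.1898 0.105 ] [0.4353 0.1902 0.105 ]
[174.24013158 265.94736842] [165 257  20  19 304] [0.4282 0.3135 0.105 ] [0.4284 0.3141 0.105 ]
[ 356  199   67   68 3193] [ 0.51879589 -0.2480735   0.136     ] [array([ 0.519, -0.16 ,  0.136]), array([ 0.518, -0.337,  0.136])]
```

View pics/crop0.png

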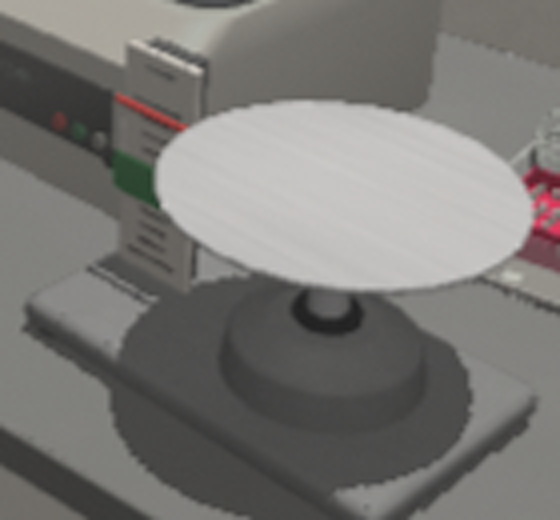

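The crop shows the pointer's left end at scene pixel (299,219), the green band at rows 233 to 242, and the pan spanning u 309–403, v 220–267.

```bash
python3 - <<'E'
from h import *
c=np.load("pics/scene0.npz"); t=np.load("pics/top0.npz")
print("pan scene",ray(c,355.9,243.6,.136).round(3))
hsv=cv2.cvtColor(cv2.imread("pics/top0.png"),cv2.COLOR_BGR2HSV)
for th in(120,140,155):
    g=cv2.inRange(hsv,(0,0,th),(180,60,255)); g[:190]=0;g[285:]=0;g[:,:340]=0;g[:,435:]=0
    g=cv2.morphologyEx(g,cv2.MORPH_OPEN,np.ones((9,9),np.uint8)); x=cv2.boundingRect(g); print(th,x,ray(t,x[0]+(x[2]-1)/2,x[1]+(x[3]-1)/2,.136).round(4))
# project pan circle guess both
P=[.52,-.25,.136]; print([proj(c,np.add(P,d)).round(1) for d in([0,.095,0],[0,-.095,0],[.095,0,0],[-.095,0,0])])
print("cap scene proj",[proj(c,[x,y,.105]).round(1) for x,y in((.4425,.008),(.446,.104),(.4355,.19),(.428,.3135))])
# heights at plate: intersect pixel ray with plane x = pan x -0.0?
for X in(.50,.52,.54):
    for (u,v) in((299,219),(299,233),(299,242),(306,205.5)):
        o=-c["R"].T@c["t"]; d=c["R"].T@np.linalg.inv(c["camera_matrix"])@[u,v,1]; print(X,(o+d*(X-o[0])/d[0]).round(3))
print("printer front",ray(t,285,212,.15),ray(t,335,212,.15))
E
```

```text
pan scene [ 0.503 -0.265  0.136]
120 (340, 198, 86, 71) [ 0.5126 -0.2376  0.136 ]
140 (355, 198, 71, 71) [ 0.5125 -0.2574  0.136 ]
155 (355, 198, 70, 70) [ 0.5138 -0.2561  0.136 ]
[array([317.4, 223.5]), array([396.8, 255. ]), array([377.6, 222.7]), array([326.8, 256.2])]
cap scene proj [array([241.8, 224.3]), array([216.9, 211.7]), array([192.9, 203.3]), array([164.4, 191.6])]
0.5 [ 0.5   -0.119  0.142]
0.5 [ 0.5   -0.12   0.107]
0.5 [ 0.5   -0.121  0.084]
0.5 [ 0.5   -0.137  0.181]
0.52 [ 0.52  -0.102  0.129]
0.52 [ 0.52  -0.104  0.093]
0.52 [ 0.52  -0.105  0.069]
0.52 [ 0.52  -0.121  0.169]
0.54 [ 0.54  -0.086  0.116]
0.54 [ 0.54  -0.088  0.079]
0.54 [ 0.54  -0.088  0.054]
0.54 [ 0.54  -0.106  0.157]
printer front [0.56778295 0.01869144 0.15      ] [ 0.56727284 -0.1114721   0.15      ]
```

>>> servo_tool:
  rows:
    - [[0, 0, 0], -10, 0.087]
    - [[0, 0, 0], -20, 0.087]
    - [[0, 0, 0], -30, 0.087]
    - [[0, 0, 0], -40, 0.087]
    - [[0, 0, 0], -50, 0.087]
    - [[0, 0, 0], -60, 0.087]
    - [[0, 0, 0], -70, 0.087]
    - [[0, 0, 0], -73.3, 0.087]
    - [[0, 0, 0], -73.3, 0.087]
    - [[0, 0, 0], -73.3, 0.087]

```text
t: 1.35
eef_pos: [0.1941, -0.6463, 0.2222]
eef_rot: [[0.001, 1.0, -0.0], [1.0, -0.001, 0.001], [0.001, -0.0, -1.0]]
contact_force: [0.1, -0.6, -0.2]
opening: 0.0873
gripper_force: 0.0
```

The pan centre is at about (0.513,-0.257) and the band is about 48 mm below the pointer, so 2 or 3 bottles. I'll go to the nearest bottle at (0.4425,0.008).

>>> servo_tool:
  rows:
    - [[0.045, 0.03, 0], 0, 0.087]
    - [[0.1, 0.07, 0], 0, 0.087]
    - [[0.15, 0.105, 0], 0, 0.087]
    - [[0.2, 0.14, 0], 0, 0.087]
    - [[0.25, 0.175, 0], 0, 0.087]
    - [[0.3, 0.206, 0], 0, 0.087]
    - [[0.35, 0.215, 0], 0, 0.087]
    - [[0.405, 0.22, 0], 0, 0.087]
    - [[0.46, 0.23, 0], 0, 0.087]
    - [[0.515, 0.237, 0], 0, 0.087]

```text
t: 2.6
eef_pos: [0.4313, -0.1296, 0.2229]
eef_rot: [[0.0, 1.0, 0.001], [1.0, -0.0, -0.001], [-0.001, 0.001, -1.0]]
contact_force: [1.7, -0.2, 1.2]
opening: 0.0869
gripper_force: 0.0
```

>>> servo_tool:
  rows:
    - [[0.05, 0.005, 0], 0, 0.087]
    - [[0.1, 0.01, 0], 0, 0.087]
    - [[0.139, 0.0115, 0], 0, 0.087]
    - [[0.139, 0.0115, 0.03], 0, 0.087]
    - [[0.139, 0.0115, 0.06], 0, 0.087]
    - [[0.139, 0.0115, 0.09], 0, 0.087]
    - [[0.139, 0.0115, 0.09], 0, 0.087]
    - [[0.139, 0.0115, 0.09], 0, 0.087]
    - [[0.139, 0.0115, 0.09], 0, 0.087]
    - [[0.139, 0.0115, 0.09], 0, 0.087]

```text
t: 3.85
eef_pos: [0.4431, 0.0075, 0.1334]
eef_rot: [[0.0, 1.0, 0.002], [1.0, -0.0, -0.0], [-0.0, 0.002, -1.0]]
contact_force: [0.8, -0.4, -0.7]
opening: 0.0869
gripper_force: 0.0
```

```bash
python3 - <<'E'
from h import *
a=snap("top","pics/t1.png");b=snap("scene","pics/s1.png")
A=cv2.resize(a["frame"][180:300,230:350],None,fx=3.3,fy=3.3,interpolation=2);B=cv2.resize(b["frame"][150:290,160:300],(396,396),interpolation=2)
cv2.imwrite("pics/m1.png",np.hstack([A,B])[:,:,::-1]); s=state(); print(s["eef_pos"],s["t"])
E
```

```text
[0.44280873 0.00750166 0.1330736 ] 3.95
```

View pics/m1.png

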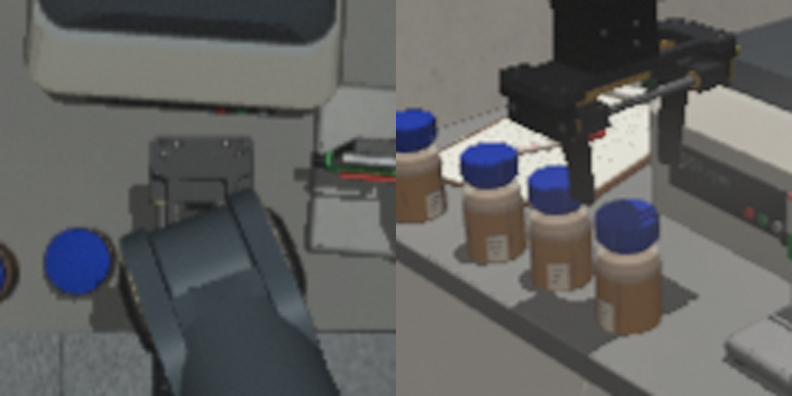

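The picture shows the fingers (tips near crop (580,200) and (670,160)) straddling the right-hand bottle's cap at (627,212). I'll descend and grip.

>>> servo_tool:
  rows:
    - [[0, 0, 0.02], 0, 0.087]
    - [[0, 0, 0.045], 0, 0.087]
    - [[0, 0, 0.07], 0, 0.087]
    - [[0, 0, 0.085], 0, 0.087]
    - [[0, 0, 0.085], 0, 0.087]
    - [[0, 0, 0.085], 0, 0.04]
    - [[0, 0, 0.085], 0, 0.04]
    - [[0, 0, 0.085], 0, 0.04]
    - [[0, 0, 0.085], 0, 0.04]
    - [[0, 0, 0.085], 0, 0.04]
  squeeze: 15

```text
t: 5.2
eef_pos: [0.4424, 0.0075, 0.0478]
eef_rot: [[-0.0, 1.0, -0.0], [1.0, 0.0, -0.0], [-0.0, -0.0, -1.0]]
contact_force: [-1.4, -0.6, 3.8]
opening: 0.0543
gripper_force: 15.0
```

>>> servo_tool:
  rows:
    - [[0, 0, -0.02], 0, 0.04]
    - [[0, 0, -0.06], 0, 0.04]
    - [[0, 0, -0.1], 0, 0.04]
    - [[0, 0, -0.145], 0, 0.04]
    - [[0, 0, -0.187], 0, 0.04]
    - [[-0.03, 0, -0.2], 0, 0.04]
    - [[-0.07, 0.005, -0.2], 0, 0.04]
    - [[-0.115, 0.02, -0.2], 0, 0.04]
    - [[-0.16, 0.04, -0.2], 0, 0.04]
    - [[-0.2, 0.06, -0.2], 0, 0.04]

```text
t: 6.45
eef_pos: [0.5025, -0.1942, 0.2469]
eef_rot: [[0.001, 1.0, -0.001], [1.0, -0.001, -0.0], [-0.0, -0.001, -1.0]]
contact_force: [0.8, -0.4, -1.7]
opening: 0.0542
gripper_force: 15.0
```

>>> servo_tool:
  rows:
    - [[-0.035, 0.022, 0], 0, 0.04]
    - [[-0.065, 0.042, 0], 0, 0.04]
    - [[-0.0915, 0.0575, 0], 0, 0.04]
    - [[-0.0915, 0.0575, 0.02], 0, 0.04]
    - [[-0.0915, 0.0575, 0.035], 0, 0.04]
    - [[-0.0915, 0.0575, 0.045], 0, 0.04]
    - [[-0.0915, 0.0575, 0.05], 0, 0.04]
    - [[-0.0915, 0.0575, 0.055], 0, 0.04]
    - [[-0.0915, 0.0575, 0.055], 0, 0.04]
    - [[-0.0915, 0.0575, 0.055], 0, 0.04]

```text
t: 7.7
eef_pos: [0.5604, -0.2839, 0.1931]
eef_rot: [[-0.0, 1.0, 0.001], [1.0, 0.0, -0.001], [-0.001, 0.001, -1.0]]
contact_force: [0.1, 0.5, -2.7]
opening: 0.0545
gripper_force: 15.0
```

>>> servo_tool:
  rows:
    - [[0, 0, 0.005], 0, 0.04]
    - [[0, 0, 0.009], 0, 0.04]
    - [[0, 0, 0.013], 0, 0.04]
    - [[0, 0, 0.017], 0, 0.04]
    - [[0, 0, 0.021], 0, 0.04]
    - [[0, 0, 0.025], 0, 0.04]
    - [[0, 0, 0.028], 0, 0.04]
    - [[0, 0, 0.028], 0, 0.04]
    - [[0, 0, 0.028], 0, 0.04]
    - [[0, 0, 0.028], 0, 0.04]

```text
t: 8.95
eef_pos: [0.5601, -0.2839, 0.1647]
eef_rot: [[-0.0, 1.0, 0.0], [1.0, 0.0, -0.0], [-0.0, 0.0, -1.0]]
contact_force: [-0.2, -0.3, 0.5]
opening: 0.0543
gripper_force: 15.0
```

```bash
python3 - <<'E'
from h import *
a=snap("top","pics/t2.png");b=snap("scene","pics/s2.png")
A=cv2.resize(a["frame"][170:290,320:440],(396,396),interpolation=2);B=cv2.resize(b["frame"][180:300,285:405],(396,396),interpolation=2)
cv2.imwrite("pics/m2.png",np.hstack([A,B])[:,:,::-1]); s=state(); print(s["eef_pos"],s["t"])
E
```

```text
[ 0.56009749 -0.28389334  0.16468533] 9.05
```

View pics/m2.png

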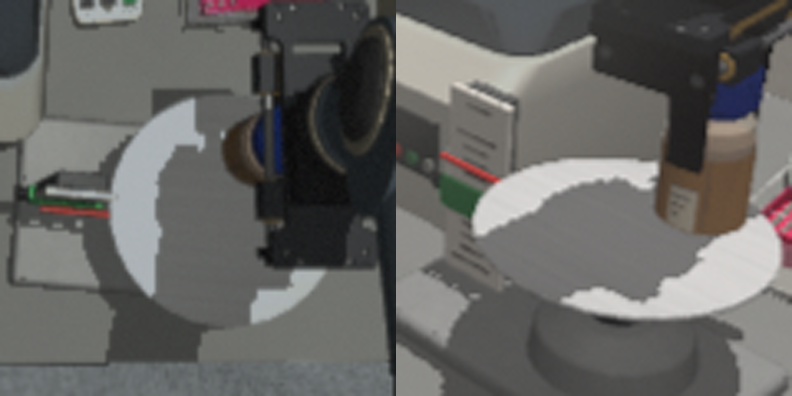

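The bottle stands on the pan, which has sunk about 20 mm. The pointer (row about 226.7) is still above the band's top edge (row about 234). I'll release and rise.

>>> servo_tool:
  rows:
    - [[0, 0, 0], 0, 0.06]
    - [[0, 0, 0], 0, 0.075]
    - [[0, 0, 0], 0, 0.075]
    - [[0, 0, 0], 0, 0.075]
    - [[0, 0, -0.03], 0, 0.075]
    - [[0, 0, -0.07], 0, 0.075]
    - [[0, 0, -0.1], 0, 0.075]
    - [[0.04, -0.03, -0.1], 0, 0.08]
    - [[0.085, -0.06, -0.1], 0, 0.087]
    - [[0.13, -0.09, -0.1], 0, 0.087]

```text
t: 10.3
eef_pos: [0.4692, -0.1524, 0.2646]
eef_rot: [[-0.0, 1.0, 0.0], [1.0, 0.0, -0.0], [-0.0, 0.0, -1.0]]
contact_force: [0.8, 1.1, 0.8]
opening: 0.0859
gripper_force: 0.0
```

>>> servo_tool:
  rows:
    - [[0.05, -0.015, 0], 0, 0.087]
    - [[0.1, -0.025, 0.02], 0, 0.087]
    - [[0.15, -0.025, 0.05], 0, 0.087]
    - [[0.2, -0.025, 0.08], 0, 0.087]
    - [[0.24, -0.025, 0.1], 0, 0.087]
    - [[0.258, -0.0245, 0.115], 0, 0.087]
    - [[0.258, -0.0245, 0.135], 0, 0.087]
    - [[0.258, -0.0245, 0.135], 0, 0.087]
    - [[0.258, -0.0245, 0.135], 0, 0.087]
    - [[0.258, -0.0245, 0.135], 0, 0.087]

```text
t: 11.55
eef_pos: [0.4462, 0.104, 0.1304]
eef_rot: [[0.0, 1.0, 0.002], [1.0, -0.0, -0.0], [-0.0, 0.002, -1.0]]
contact_force: [-0.4, -0.1, 0.3]
opening: 0.0868
gripper_force: 0.0
```

```bash
python3 - <<'E'
from h import *
a=snap("top","pics/t3.png");b=snap("scene","pics/s3.png")
A=cv2.resize(b["frame"][180:300,285:405],(396,396),interpolation=2);B=cv2.resize(b["frame"][150:290,150:290],(396,396),interpolation=2)
cv2.imwrite("pics/m3.png",np.hstack([A,B])[:,:,::-1]); s=state(); print(s["eef_pos"],s["t"])
E
```

```text
[0.44597729 0.10391786 0.13019558] 11.65
```

View pics/m3.png

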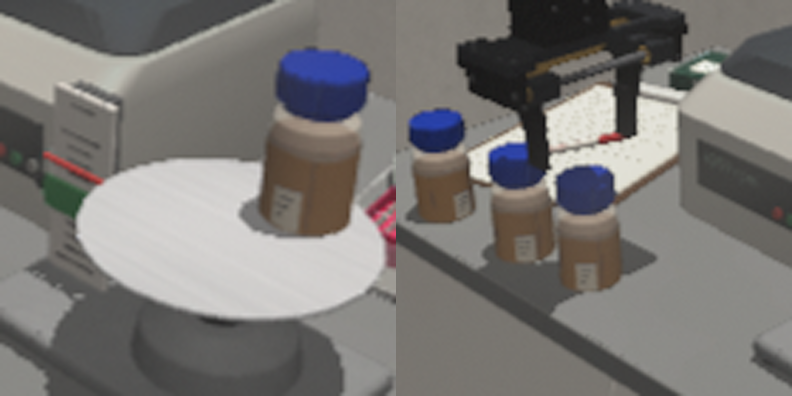

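The first bottle stands upright on the pan with the pointer (crop (45,154)) above the band (top at crop row 178). The fingers straddle the second bottle.

>>> servo_tool:
  rows:
    - [[0, 0, 0.02], 0, 0.087]
    - [[0, 0, 0.045], 0, 0.087]
    - [[0, 0, 0.07], 0, 0.087]
    - [[0, 0, 0.082], 0, 0.087]
    - [[0, 0, 0.082], 0, 0.087]
    - [[0, 0, 0.082], 0, 0.04]
    - [[0, 0, 0.082], 0, 0.04]
    - [[0, 0, 0.082], 0, 0.04]
    - [[0, 0, 0.082], 0, 0.04]
    - [[0, 0, 0.082], 0, 0.04]
  squeeze: 15

```text
t: 12.9
eef_pos: [0.4455, 0.1041, 0.0478]
eef_rot: [[-0.0, 1.0, 0.0], [1.0, 0.0, -0.0], [-0.0, 0.0, -1.0]]
contact_force: [-0.8, -0.3, 3.0]
opening: 0.0547
gripper_force: 15.0
```

>>> servo_tool:
  rows:
    - [[0, 0, -0.02], 0, 0.04]
    - [[0, 0, -0.06], 0, 0.04]
    - [[0, 0, -0.1], 0, 0.04]
    - [[0, 0, -0.145], 0, 0.04]
    - [[-0.02, 0, -0.187], 0, 0.04]
    - [[-0.06, 0, -0.2], 0, 0.04]
    - [[-0.11, 0, -0.2], 0, 0.04]
    - [[-0.16, 0, -0.2], 0, 0.04]
    - [[-0.21, 0, -0.2], 0, 0.04]
    - [[-0.26, 0.005, -0.2], 0, 0.04]

```text
t: 14.15
eef_pos: [0.4497, -0.1574, 0.2471]
eef_rot: [[-0.0, 1.0, -0.001], [1.0, 0.0, -0.0], [-0.0, -0.001, -1.0]]
contact_force: [0.5, 0.4, -2.0]
opening: 0.0547
gripper_force: 15.0
```

>>> servo_tool:
  rows:
    - [[-0.04, 0.006, 0], 0, 0.04]
    - [[-0.08, 0.011, 0], 0, 0.04]
    - [[-0.11, 0.015, 0], 0, 0.04]
    - [[-0.127, 0.015, 0.015], 0, 0.04]
    - [[-0.127, 0.015, 0.035], 0, 0.04]
    - [[-0.127, 0.015, 0.055], 0, 0.04]
    - [[-0.127, 0.015, 0.065], 0, 0.04]
    - [[-0.127, 0.015, 0.072], 0, 0.04]
    - [[-0.127, 0.015, 0.076], 0, 0.04]
    - [[-0.127, 0.015, 0.08], 0, 0.04]

```text
t: 15.4
eef_pos: [0.466, -0.2829, 0.1678]
eef_rot: [[-0.0, 1.0, 0.001], [1.0, 0.0, -0.001], [-0.001, 0.001, -1.0]]
contact_force: [0.4, 0.9, -2.2]
opening: 0.0548
gripper_force: 15.0
```

>>> servo_tool:
  rows:
    - [[0, 0, 0.004], 0, 0.04]
    - [[0, 0, 0.008], 0, 0.04]
    - [[0, 0, 0.012], 0, 0.04]
    - [[0, 0, 0.016], 0, 0.04]
    - [[0, 0, 0.02], 0, 0.04]
    - [[0, 0, 0.023], 0, 0.04]
    - [[0, 0, 0.023], 0, 0.04]
    - [[0, 0, 0.023], 0, 0.04]
    - [[0, 0, 0.023], 0, 0.06]
    - [[0, 0, 0.023], 0, 0.068]

```text
t: 16.65
eef_pos: [0.4655, -0.2829, 0.1446]
eef_rot: [[-0.0, 1.0, -0.0], [1.0, 0.0, -0.0], [-0.0, -0.0, -1.0]]
contact_force: [-0.2, -0.7, 0.4]
opening: 0.0636
gripper_force: 0.0
```

>>> servo_tool:
  rows:
    - [[0, 0, 0], 0, 0.07]
    - [[0, 0, 0], 0, 0.07]
    - [[0, 0, -0.03], 0, 0.07]
    - [[0, 0, -0.07], 0, 0.07]
    - [[0, 0, -0.12], 0, 0.07]
    - [[0.04, -0.01, -0.12], 0, 0.07]
    - [[0.09, -0.02, -0.12], 0, 0.08]
    - [[0.14, -0.025, -0.12], 0, 0.087]
    - [[0.19, -0.025, -0.12], 0, 0.087]
    - [[0.24, -0.025, -0.12], 0, 0.087]

```text
t: 17.9
eef_pos: [0.4402, -0.0413, 0.2648]
eef_rot: [[-0.0, 1.0, 0.001], [1.0, 0.0, -0.001], [-0.001, 0.001, -1.0]]
contact_force: [-0.1, -0.8, -0.3]
opening: 0.0864
gripper_force: 0.0
```

```bash
python3 - <<'E'
from h import *
b=snap("scene","pics/s4.png")
A=cv2.resize(b["frame"][180:300,285:405],(396,396),interpolation=2);B=cv2.resize(b["frame"][200:250,285:335],(396,396),interpolation=2)
cv2.imwrite("pics/m4.png",np.hstack([A,B])[:,:,::-1]); s=state(); print(s["eef_pos"],s["t"])
E
```

```text
[ 0.43996522 -0.0337195   0.26521728] 17.95
```

View pics/m4.png

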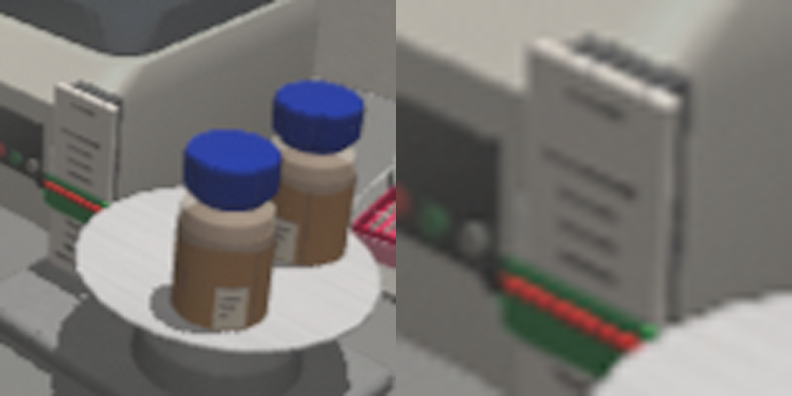

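Two bottles stand upright on the pan. The pointer (crop row about 282 at the plate's left edge) lies inside the green band (rows about 258–330), with green showing above and below it. I'll let it settle and check once more.

>>> servo_tool:
  rows:
    - [[0, 0, 0], 0, 0.087]
    - [[0, 0, 0], 0, 0.087]
    - [[0, 0, 0], 0, 0.087]
    - [[0, 0, 0], 0, 0.087]
    - [[0, 0, 0], 0, 0.087]
    - [[0, 0, 0], 0, 0.087]
    - [[0, 0, 0], 0, 0.087]
    - [[0, 0, 0], 0, 0.087]
    - [[0, 0, 0], 0, 0.087]
    - [[0, 0, 0], 0, 0.087]

```text
t: 19.2
eef_pos: [0.4405, -0.0428, 0.2645]
eef_rot: [[-0.0, 1.0, 0.0], [1.0, 0.0, -0.0], [-0.0, 0.0, -1.0]]
contact_force: [0.2, -0.3, -0.3]
opening: 0.087
gripper_force: 0.0
```

```bash
python3 - <<'E'
from h import *
b=snap("scene","pics/s5.png");t=snap("top","pics/t5.png")
B=cv2.resize(b["frame"][222:250,290:318],(396,396),interpolation=2)
A=cv2.resize(t["frame"][205:255,310:360],(396,396),interpolation=2)
cv2.imwrite("pics/m5.png",np.hstack([A,B])[:,:,::-1])
E
```

```text
(no output)
```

View pics/m5.png

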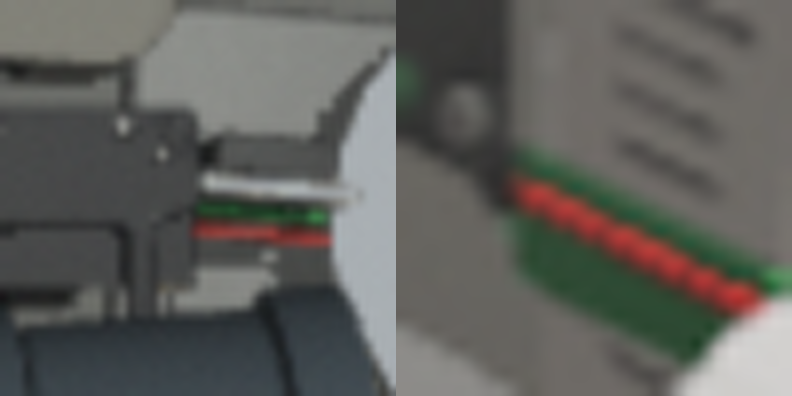

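The pointer rests in the band in the same place as before. Allowing for parallax it is about 4 mm below the band's upper edge. The arm is clear of everything, so I'm handing it in.

```bash
python3 -c "
from h import *
print(job.job_done())"
```

```text
the job is handed in; nothing more can be done
None
```

I set two bottles upright on the pan and the pointer came to rest inside the green band, about 4 mm below its upper edge; the other two bottles stayed standing on the counter, and I handed the job in at about 19 s (no verdict was returned).

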